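# Put the mixed-up desk items back on their own pads

### The arm

A 6-joint arm with a two-finger parallel gripper is mounted at the origin on a cart in front of the work surface, level with it; the furniture and walls round the work are solid. World frame = base frame: x ahead of the robot, y to its left, z up, the work surface at z = 0. Lengths are in m, angles in rad, forces in N, time in s.
With the tool pointing down it reaches from about 0.375 to 0.925 m from the base axis. Payload 5.7 kg.
Tool frame: the origin (TCP) lies on the front face of the gripper's body, between the roots of the fingers; the fingertips stand 80 mm ahead of it and the grasp point (between the pads) lies 61 mm ahead of it; z points along the fingers, y is the line along which they close (so a half turn about z gives the same grasp; the last joint's range is limited). The gripper opens to 88 mm and grips with 3 to 60 N. Pads are 20 mm wide; open, the fingers measure 115 mm over their backs; the gripper's body (75 mm by 178 mm) begins 61 mm behind the grasp point.
Start: joints at [1.098, 0.359, 1.51, -0, 1.272, -0.115], TCP at [0.21, 0.562, 0.303] pointing down, gripper open.
Joint ranges: [-2.97, 2.97], [-1.01, 2.36], [0.21, 2.38], [-0.96, 4.11], [0.2, 2.71], [-2.98, 2.98]. Speed limits (rad/s): [2.39, 2.39, 3.14, 3.14, 3.14, 3.14].

### API

Orientations are given as [roll, pitch, yaw] about the fixed x, y, z axes, in that order (R = Rz(yaw) Ry(pitch) Rx(roll)).
In Python, from cell import status, cams, workorder gives the robot as it stands.
- The arm moves only by the tool step_arm, never from a script. Its argument "moves" is a list of rows, each a list of 7 numbers: the shift along the tool's x, y, z scaled (see below), then the turn, a rotation vector about the tool's x, y, z scaled (see below), then the closure, from -1 (fully open) to 1 (shut). A call has 1 to 12 rows; each row is the pose to reach, as a shift and turn from the pose commanded when the call began, along the tool's axes at that moment, turning the shorter way round; what a row does not reach only later rows make up. The controller multiplies each number of a shift by 100 mm and each number of a turn by pi rad. A row lasts 1/8 s, in which the tool goes at most 62.5 mm and 10.7 degrees, less where a joint would pass 70% of its speed; a pose out of reach is approached as far as the arm can. A call with a number of a shift or a turn outside -1 to 1 is refused whole. A call with a gripper value outside its range is refused whole. The fingers move at their own pace and stop on an object; "squeeze" is the grip in N (left out, the last holds). Time passes only in rows, so rows that repeat a pose let the fingers close. It gives the time, the measured TCP pose, the force, the opening and the grip force at its end, in the units of the state.
- status.get_state(): the state, without advancing time (a new reading comes with each control period).
- cams.get_image(name): name is "scene" or "top" or "wrist"; returns the picture (480x640x3 uint8, blue, green, red); there is no depth.
- cams.camera_info(name): a dict with "intrinsics" (3x3 intrinsics, pixels), "k1" (the pictures are not rectified: a ray, as slopes to the right and down, at radius r is drawn at 1 + k1 r^2 times it, then the intrinsics apply), "R" (3x3) and "t" (3): a world point X has camera coordinates R X + t. Camera axes: x right, y down, z forward; pixel columns grow to the right and rows downward; lengths in m; the calibration is good to about 2 mm. A picture is of the moment at which its call begins: read the wrist's pose just before it. camera_info takes no time and is no camera call; for the wrist camera it gives the pose at the moment of the call.
- workorder.sign_off(): hands the job in; it is judged then, once.
The state is a dict: "time": time; "q": joint angles; "joint_velocities": joint speeds; "joint_torque": joint torques, N m; "ee_pos": TCP position; "tcp_rot": TCP orientation; "contact_force": force on the tool from outside, world axes, zero at the start; "torque": the same for the moment, N m; "finger_gap": opening from 0.0 (shut) to 1.0 (fully open); "grip_force": force on a finger pad.
Only numpy, scipy, OpenCV 4.12 (cv2) and the standard library are available. Lean on these libraries where they do the work, as an engineer would, in place of code of your own. Each camera call takes 0.05 s, during which the arm holds its last target. There are 200 camera calls.

### The job

Someone put the four items on this lettering desk back on each other's pads. Sort them out: the faceted bottle belongs on the square pad, the glass inkwell on the hexagonal pad, the round tin on the round pad and the oblong tin on the oblong pad, lying lengthways along it. Use the empty rubber mat or a bare patch of desk to park things on the way, leave each item standing upright in the middle of its own pad, and leave the round cream tub where it is.

Things in the scene. Friction and masses are not known exactly. Their poses are not given: they have to be found in the camera images.
- bottle_mid (a point): faceted ceramic bottle with a white screw cap, the tallest item: 120 mm high, body at most 70 x 64 mm. This point: its centre, 60 mm above its foot; z up. Take it by the cap (fixed on), round, 44 mm across, from 92 mm above the foot to its top, 120 mm. About 0.2 kg. Starts standing on one of the wrong pads.
- inkwell_mid (a point): clear cut-glass inkwell with a domed brass lid (shut, does not open): 47 x 47 mm, 48 mm high. This point: its centre, 24 mm above its foot; z up, x and y square to its sides. Take it by the glass body, 46 mm across along x or y, the lowest 28 mm; the lid above is narrower (34 mm). About 0.1 kg. Starts standing on one of the wrong pads.
- round_tin_mid (a point): flat round white tin, lid fixed on: 66 mm across, 22 mm high. This point: its centre, 11 mm above its underside; z up. Take it across from above. About 0.085 kg. Starts standing on one of the wrong pads.
- oblong_tin_mid (a point): small flat oblong tin with rounded corners, lid fixed on: 41 mm along x, 57 mm along y, 18 mm high. This point: its centre, 9 mm above its underside; z up. Take it across its short side (x). About 0.05 kg. Starts standing on one of the wrong pads.
- square_pad: square pad, 86 x 86 mm, place of the bottle. Origin at the centre of its underside, z up. Flat, 6 mm thick, dark wood edge with a cork inlay (the top is one level surface), fixed to the desk.
- hexagon_pad: hexagonal pad, 92 mm across its corners, 80 mm across its flats, place of the inkwell (which may stand at any yaw). Origin at the centre of its underside, z up. Flat, 6 mm thick, dark wood edge with a cork inlay (the top is one level surface), fixed to the desk.
- round_pad: round pad, 104 mm across, place of the round tin. Origin at the centre of its underside, z up. Flat, 6 mm thick, dark wood edge with a cork inlay (the top is one level surface), fixed to the desk.
- oblong_pad: oblong pad, 66 mm along x, 102 mm along y, place of the oblong tin, whose y (long side) must lie along this y, either way round. Origin at the centre of its underside, z up. Flat, 6 mm thick, dark wood edge with a cork inlay (the top is one level surface), fixed to the desk.
- spare_mat: plain dark rubber mat, 90 x 90 mm, 3 mm thick, empty at the start, fixed to the desk: a free spot for parking one item. Origin at the centre of its underside, z up. The pads and this mat change places from start to start and lie at least 130 mm apart, centre to centre.
- tub_mid (a point): round cream tub, 71 mm across, 30 mm high, standing loose on the desk at the right; a bystander, to be left alone. This point: its centre, 15 mm above the desk.
Things that resemble listed ones, but are neither listed nor needed, are in the scene too. Leave any purple look-alike of the part that bears round_tin_mid alone.

How it is judged:
By the outcome, as a careful person would: the job done as asked, in the order asked, and still so for the second after the job is handed in, with the robot touching nothing.
It also fails if it takes over 144 s, if anything falls off the work surface, if the arm or the gripper's body presses on something with over 40 N, if the wrist force passes 120 N, or if a joint passes its speed limit or range.

## Working session

There is one attempt and no reset: what is moved stays moved. The work goes in short steps, Python scripts to look and compute and a tool call to move; the robot and the scene stay as the last step left them, time stands still between calls to the robot, and variables do not carry over. Pictures are saved under pics/ and viewed, at most 14 in all, crops included, and the job is handed in when it is done.

Besides the shell and the picture viewer there is one more tool, called in YAML: its name, and indented under it one key for each argument. step_arm: Moves the arm, as the interface text tells. Shifts and turns lie within -1 to 1; 1 stands for 100 mm of shift or pi rad of turn. Its arguments: {"type":"object","properties":{"moves":{"type":"array","items":{"type":"array","items":{"type":"number"}}},"squeeze":{"type":"number"}},"required":["moves"]}

```bash
ls; mkdir -p pics
cat > h.py <<'E'
import numpy as np, cv2
from cell import status, cams, workorder
def snap(n,f):
    im=cams.get_image(n); cv2.imwrite('pics/'+f,im); return im
def px2w(n,uv,z,info=None):
    c=info or cams.camera_info(n); K=np.array(c['intrinsics']);R=np.array(c['R']);t=np.array(c['t'])
    out=[]
    for u,v in np.atleast_2d(uv):
        d=cv2.undistortPoints(np.array([[[u,v]]],float),K,np.array([c['k1'],0,0,0.]))[0,0] 
        r=R.T@np.array([d[0],d[1],1]); o=-R.T@t
        out.append(o+r*(z-o[2])/r[2])
    return np.array(out)
def w2px(n,X,info=None):
    c=info or cams.camera_info(n)
    return cv2.projectPoints(np.atleast_2d(X).astype(float),cv2.Rodrigues(np.array(c['R']))[0],np.array(c['t'],float),np.array(c['intrinsics'],float),np.array([c['k1'],0,0,0.]))[0][:,0]
E
python3 - <<'E'
from h import *
snap('top','top0.png');snap('scene','scene0.png')
for n in('top','scene','wrist'):
    c=cams.camera_info(n);print(n,np.round(c['intrinsics'],1).tolist(),c['k1'],np.round(-np.array(c['R']).T@c['t'],3),np.round(c['R'],2).tolist())
print(status.get_state())
E
```

```text
pics
top [[438.6, 0.0, 317.6], [0.0, 438.6, 231.8], [0.0, 0.0, 1.0]] 0.03315680131021835 [0.327 0.018 0.994] [[0.03, -1.0, -0.0], [-0.98, -0.02, -0.2], [0.2, 0.01, -0.98]]
scene [[542.5, 0.0, 321.3], [0.0, 542.5, 243.6], [0.0, 0.0, 1.0]] -0.06888906580144785 [-0.021 -0.394  0.887] [[0.6, -0.8, -0.0], [-0.61, -0.46, -0.65], [0.52, 0.39, -0.76]]
wrist [[367.4, 0.0, 318.1], [0.0, 367.4, 235.9], [0.0, 0.0, 1.0]] -0.02558715720187825 [0.135 0.589 0.384] [[0.35, 0.94, -0.0], [0.9, -0.33, 0.29], [0.27, -0.1, -0.96]]
{'time': 0.1, 'q': array([ 1.09786341e+00,  3.59442589e-01,  1.51131955e+00, -1.83425040e-05,
        1.27250285e+00, -1.15106296e-01]), 'joint_velocities': array([ 0.00072594, -0.00178256, -0.00350961,  0.00068197, -0.00156737,
        0.00045755]), 'joint_torque': array([-3.27219950e-04, -5.16364610e+01, -2.71403396e+01,  6.76871999e-02,
        2.76510516e-02, -5.65258279e-05]), 'ee_pos': array([0.20993389, 0.5615497 , 0.30188959]), 'tcp_rot': array([-3.13992936e+00, -1.74664856e-04,  2.78377129e+00]), 'contact_force': array([-0.45507589,  0.99678901, -0.18085378]), 'torque': array([-0.00862707,  0.03203089, -0.00953047]), 'grip_force': 0.0, 'finger_gap': 0.9971618670338208}
```

View pics/top0.png

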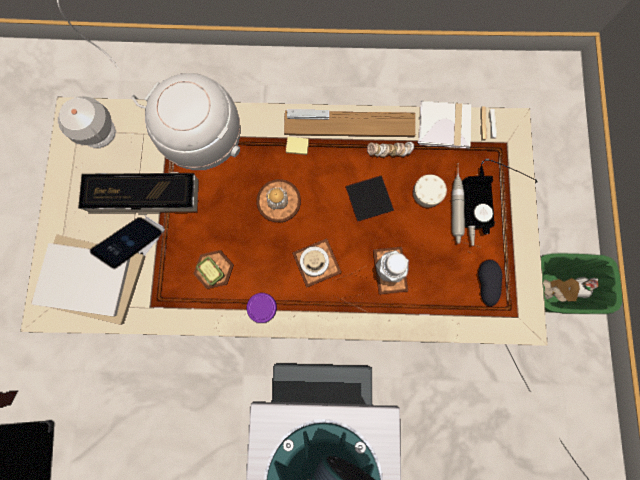

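View pics/scene0.png

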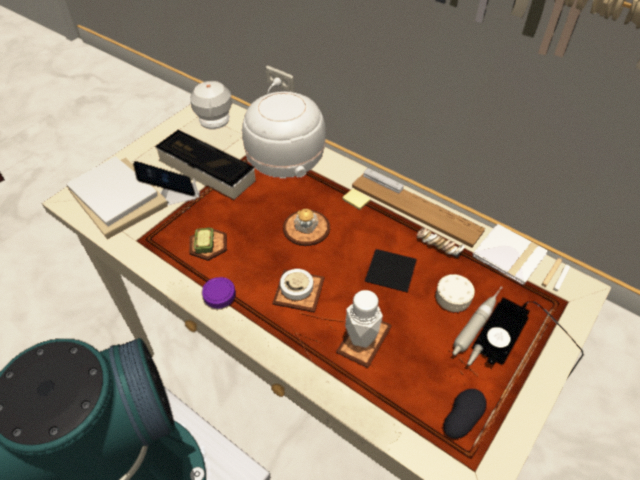

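Run:
```python
from h import *
im=cv2.imread('pics/top0.png')
tiles=[(175,230),(241,160),(280,223),(354,230)]
T=[cv2.resize(im[y:y+76,x:x+76],None,fx=5.2,fy=3.9*5.2/3.9,interpolation=cv2.INTER_CUBIC)[:300*2] for x,y in tiles]
T=[cv2.resize(im[y:y+60,x:x+80],(400,300),interpolation=cv2.INTER_CUBIC) for x,y in [(173,240),(239,170),(278,233),(352,240)]]
cv2.imwrite('pics/c1.png',np.vstack([np.hstack(T[:2]),np.hstack(T[2:])]))
print(px2w('top',[(213,270),(279,203),(318,265),(392,272),(369,198),(430,190)],0.006))
```

```text
[[ 0.43086445  0.2587158   0.006     ]
 [ 0.59070807  0.11678865  0.006     ]
 [ 0.44805097  0.0223334   0.006     ]
 [ 0.43652561 -0.14468523  0.006     ]
 [ 0.60797814 -0.09251576  0.006     ]
 [ 0.630735   -0.23458088  0.006     ]]
```

View pics/c1.png

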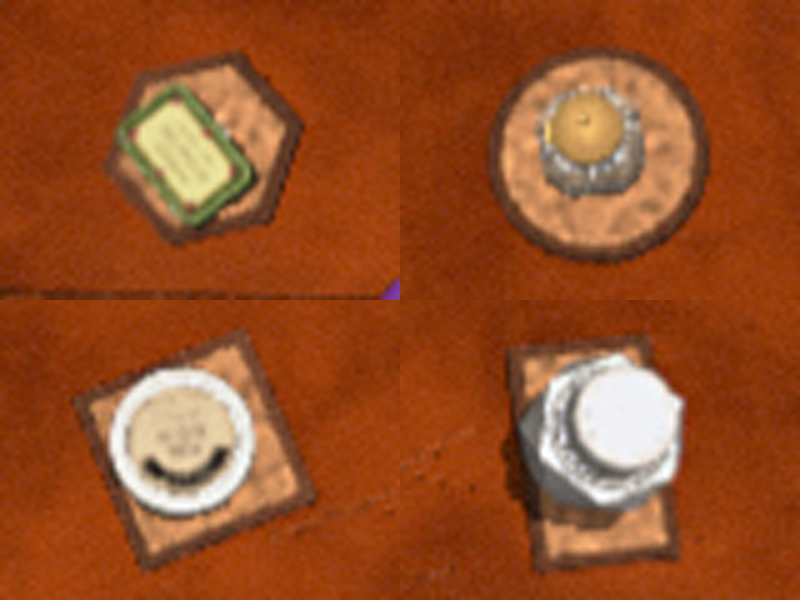

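The faceted bottle stands on the oblong pad (392,270), the inkwell on the round pad (279,200), the oblong tin on the hexagon (213,270) and the white round tin on the square pad (318,263). The mat is at (369,198) and is empty. For the round tin there are two candidates: the white one at (315,261) and the purple one at (262,308). The task says white, and the crop confirms the white one is on the square pad.

```bash
cat > est.py <<'E'
from h import *
from scipy.optimize import least_squares
inf=cams.camera_info('top')
def P(pts,off): return (np.array(pts,float)+.5)/5-.5+np.array(off)
def fit(name,pix,model,z,y0):
    w=px2w('top',pix,z,inf)[:,:2]; m=np.array(model,float)/1000
    best=None
    for k in np.arange(0,2*np.pi,np.pi/6):
        f=lambda p:((np.c_[np.cos(p[2])*m[:,0]-np.sin(p[2])*m[:,1],np.sin(p[2])*m[:,0]+np.cos(p[2])*m[:,1]]+p[:2])-w).ravel()
        r=least_squares(f,[*w.mean(0),k])
        if best is None or r.cost<best.cost: best=r
    print(name,np.round(best.x[:2],4),'yaw deg',round(np.degrees(best.x[2])%360,1),'rms mm',round(1000*np.sqrt(2*best.cost/len(w)),2))
box=lambda a,b:[(-a,-b),(a,-b),(a,b),(-a,b)]
# image clockwise = ? image right=-y, down=-x : seen from above, so ccw stays ccw
A=(173,240);B=(239,170);C=(278,233);D=(352,240)
fit('hex',P([(105,165),(175,243),(270,220),(303,125),(240,55),(140,75)],A),[(46*np.cos(a),46*np.sin(a)) for a in np.arange(6)*np.pi/3],.006,0)
fit('square',P([(77,102),(147,270),(315,197),(245,32)],C),box(43,43),.006,0)
fit('oblong',P([(108,48),(140,270),(280,257),(248,35)],D),box(33,51),.006,0)
m=np.array([(346,186),(383,177),(394,213),(359,221)])[::-1]
fit('mat',m[[0,1,2,3]],box(45,45),.003,0)
c=lambda n,p,o,z:print(n,np.round(px2w('top',P([p],o),z,inf)[0],4))
for n,e in(('round pad',[(89,154),(310,154),(199,47),(199,262)]),):
    print(n,px2w('top',P(e,B),.006,inf).round(4).tolist())
for n,e,o,z in(('tin',[(108,142),(255,142),(182,67),(182,217)],C,.026),('cap',[(173,120),(280,120),(227,65),(227,172)],D,.126),('lid',[(150,128),(226,128),(187,92),(187,165)],B,.047)):
    w=px2w('top',P(e,o),z,inf); print(n,w.round(4).tolist(),w[:2].mean(0).round(4),w[2:].mean(0).round(4))
w=px2w('top',P([(178,85),(250,167),(195,220),(118,130)],A),.024,inf);print('otin',w.round(4).tolist(),w.mean(0).round(4))
E
python3 est.py
```

```text
hex [0.4333 0.2573] yaw deg 104.2 rms mm 1.73
square [0.4537 0.0252] yaw deg 204.4 rms mm 2.52
oblong [ 0.4412 -0.141 ] yaw deg 187.3 rms mm 26.0
mat [ 0.6062 -0.0963] yaw deg 286.7 rms mm 2.89
round pad [[0.5956, 0.1697, 0.006], [0.5982, 0.0667, 0.006], [0.649, 0.1207, 0.006], [0.5454, 0.1162, 0.006]]
tin [[0.4535, 0.0642, 0.026], [0.4551, -0.0011, 0.026], [0.488, 0.0323, 0.026], [0.421, 0.0304, 0.026]] [0.4543 0.0316 0.026 ] [0.4545 0.0314 0.026 ]
cap [[0.4396, -0.1136, 0.126], [0.4407, -0.156, 0.126], [0.4622, -0.1353, 0.126], [0.4195, -0.1348, 0.126]] [ 0.4401 -0.1348  0.126 ] [ 0.4409 -0.135   0.126 ]
lid [[0.5972, 0.1367, 0.047], [0.5981, 0.1027, 0.047], [0.6144, 0.1209, 0.047], [0.5805, 0.1194, 0.047]] [0.5976 0.1197 0.047 ] [0.5974 0.1201 0.047 ]
otin [[0.4586, 0.2672, 0.024], [0.4228, 0.2327, 0.024], [0.399, 0.2552, 0.024], [0.4378, 0.2922, 0.024]] [0.4296 0.2618 0.024 ]
```

step_arm:
  moves:
    - [-0.97, -0.6, 0, 0, 0, -0.114, -1]
    - [-0.97, -0.6, 0, 0, 0, -0.114, -1]
    - [-0.97, -0.6, 0, 0, 0, -0.114, -1]
  squeeze: 20

```text
time: 0.48
ee_pos: [0.2814, 0.4692, 0.3022]
tcp_rot: [-3.14, -0.0, 3.14]
contact_force: [-0.2, 0.6, 0.2]
finger_gap: 1.001
grip_force: 0.0
```

step_arm:
  moves:
    - [-1, -1, 0, 0, 0, 0, -1]
    - [-1, -1, 0, 0, 0, 0, -1]
    - [-1, -1, 0, 0, 0, 0, -1]

```text
time: 0.85
ee_pos: [0.3816, 0.3707, 0.3025]
tcp_rot: [-3.141, 0.0, 3.137]
contact_force: [0.7, 0.5, -0.5]
finger_gap: 1.002
grip_force: 0.0
```

step_arm:
  moves:
    - [-0.8, -1, 0, 0, 0, 0, -1]
    - [-0.8, -1, 0, 0, 0, 0, -1]
    - [-0.8, -1, 0, 0, 0, 0, -1]

```text
time: 1.23
ee_pos: [0.462, 0.2704, 0.3025]
tcp_rot: [-3.142, 0.001, 3.136]
contact_force: [-0.4, -0.3, 0.8]
finger_gap: 1.002
grip_force: 0.0
```

Run:
```python
from h import *
s=status.get_state();print(s['time'],s['ee_pos'],s['tcp_rot'],s['q'])
i=cams.camera_info('wrist');snap('wrist','w1.png');np.savez('w1.npz',K=i['intrinsics'],R=i['R'],t=i['t'])
print(-np.array(i['R']).T@i['t'],np.round(i['R'],3))
```

```text
1.225 [0.46202416 0.27042853 0.30253991] [-3.14156061e+00  5.56077103e-04  3.13637639e+00] [ 4.00631998e-01  2.66005580e-01  1.64976959e+00 -2.64609097e-04
  1.22531924e+00 -1.16485851e+00]
[0.38235822 0.26997918 0.38485392] [[ 0.005  1.     0.001]
 [ 0.956 -0.005  0.294]
 [ 0.294 -0.001 -0.956]]
```

View pics/w1.png

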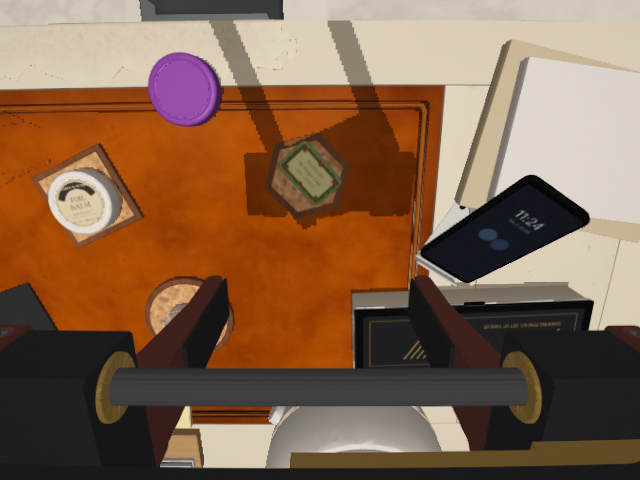

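The wrist view shows the oblong tin on the hexagon near (307,175) and the white round tin on the square pad near (87,197). The purple look-alike is at (185,88). I'll enlarge it to cross-check the positions.

Run:
```python
import cv2,numpy as np
im=cv2.imread('pics/w1.png')
f=lambda x,y:cv2.resize(cv2.convertScaleAbs(im[y:y+120,x:x+120],alpha=1.3),(396,396),interpolation=cv2.INTER_CUBIC)
cv2.imwrite('pics/c2.png',np.hstack([f(247,117),f(28,137)]))
```

```text
(no output)
```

View pics/c2.png

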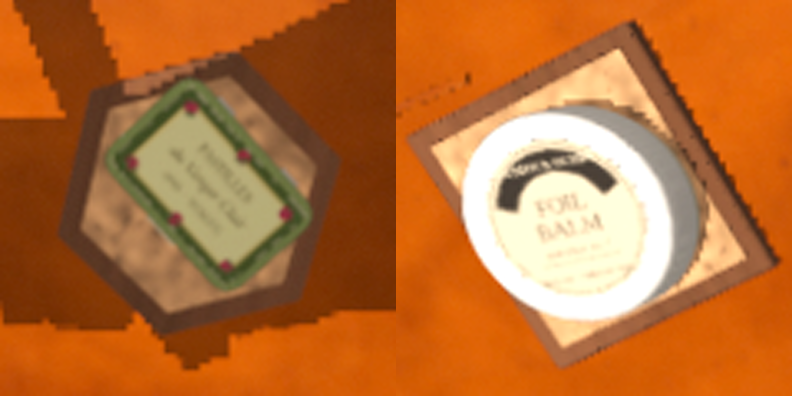

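```bash
cat >> est.py <<'E'
print('--- wrist')
d=np.load('w1.npz');inf={'intrinsics':d['K'],'R':d['R'],'t':d['t'],'k1':-0.02558715720187825}
Q=lambda p,o:(np.array(p,float)+.5)/3.3-.5+np.array(o)
H=(247,117);S=(28,137)
fit('hex',Q([(58,234),(92,88),(238,55),(340,160),(300,298),(165,332)],H)[::-1],[(46*np.cos(a),46*np.sin(a)) for a in np.arange(6)*np.pi/3],.006,0)
fit('sq',Q([(236,22),(382,265),(166,366),(12,138)],S)[::-1],box(43,43),.006,0)
w=px2w('',Q([(206.5,186),(108,165),(215,288),(195,83),(310,210)],H),.024,inf);print('otin',w[0],np.degrees(np.arctan2(*(w[2]-w[1])[1::-1])),np.degrees(np.arctan2(*(w[4]-w[3])[1::-1])))
print('tin',px2w('',Q([(171,215),(65,215),(277,215)],S),.028,inf))
inf=cams.camera_info('top')
fit('oblong',P([(140,270),(280,257),(248,35),(108,48)],D),box(33,51),.006,0)
E
python3 est.py
```

```text
hex [0.4333 0.2573] yaw deg 104.2 rms mm 1.73
square [0.4537 0.0252] yaw deg 204.4 rms mm 2.52
oblong [ 0.4412 -0.141 ] yaw deg 187.3 rms mm 26.0
mat [ 0.6062 -0.0963] yaw deg 286.7 rms mm 2.89
round pad [[0.5956, 0.1697, 0.006], [0.5982, 0.0667, 0.006], [0.649, 0.1207, 0.006], [0.5454, 0.1162, 0.006]]
tin [[0.4535, 0.0642, 0.026], [0.4551, -0.0011, 0.026], [0.488, 0.0323, 0.026], [0.421, 0.0304, 0.026]] [0.4543 0.0316 0.026 ] [0.4545 0.0314 0.026 ]
cap [[0.4396, -0.1136, 0.126], [0.4407, -0.156, 0.126], [0.4622, -0.1353, 0.126], [0.4195, -0.1348, 0.126]] [ 0.4401 -0.1348  0.126 ] [ 0.4409 -0.135   0.126 ]
lid [[0.5972, 0.1367, 0.047], [0.5981, 0.1027, 0.047], [0.6144, 0.1209, 0.047], [0.5805, 0.1194, 0.047]] [0.5976 0.1197 0.047 ] [0.5974 0.1201 0.047 ]
otin [[0.4586, 0.2672, 0.024], [0.4228, 0.2327, 0.024], [0.399, 0.2552, 0.024], [0.4378, 0.2922, 0.024]] [0.4296 0.2618 0.024 ]
--- wrist
hex [0.4346 0.2584] yaw deg 344.3 rms mm 0.97
sq [0.4553 0.0267] yaw deg 24.0 rms mm 1.0
otin [0.42888572 0.26127625 0.024     ] 40.00439619723435 42.374249953490946
tin [[ 0.45507113  0.03153179  0.028     ]
 [ 0.45478151 -0.00139755  0.028     ]
 [ 0.45534287  0.0641634   0.028     ]]
oblong [ 0.4412 -0.141 ] yaw deg 277.5 rms mm 1.5
```

step_arm:
  moves:
    - [0, -1, 0, 0, 0, 0, -1]
    - [0, -1, 0, 0, 0, 0, -1]
    - [0, -1, 0, 0, 0, 0, -1]

```text
time: 1.65
ee_pos: [0.459, 0.1721, 0.3026]
tcp_rot: [3.141, -0.001, 3.14]
contact_force: [-0.6, 0.2, 0.1]
finger_gap: 1.003
grip_force: 0.0
```

step_arm:
  moves:
    - [0, -1, 0, 0, 0, 0, -1]
    - [0, -1, 0, 0, 0, 0, -1]
    - [0, -1, 0, 0, 0, 0, -1]

```text
time: 2.02
ee_pos: [0.4601, 0.0724, 0.3027]
tcp_rot: [3.141, 0.0, 3.14]
contact_force: [-1.0, -0.1, -0.5]
finger_gap: 1.002
grip_force: 0.0
```

step_arm:
  moves:
    - [0, -1, 0, 0, 0, 0, -1]
    - [0, -1, 0, 0, 0, 0, -1]
    - [0, -1, 0, 0, 0, 0, -1]

```text
time: 2.4
ee_pos: [0.4609, -0.0275, 0.3027]
tcp_rot: [3.141, 0.001, 3.14]
contact_force: [-0.6, 0.7, 0.3]
finger_gap: 0.999
grip_force: 0.0
```

step_arm:
  moves:
    - [0.2, -1, 0, 0, 0, 0, -1]
    - [0.2, -1, 0, 0, 0, 0, -1]
    - [0.2, -1, 0, 0, 0, 0, -1]
    - [0.2, -1, 0, 0, 0, 0, -1]

```text
time: 2.9
ee_pos: [0.4407, -0.126, 0.3026]
tcp_rot: [3.14, 0.0, -3.14]
contact_force: [-0.3, 0.9, 0.2]
finger_gap: 0.999
grip_force: 0.0
```

Run:
```python
from h import *
s=status.get_state();print(s['time'],s['ee_pos'],s['tcp_rot'],s['q'])
i=cams.camera_info('wrist');im=snap('wrist','w2.png');np.savez('w2.npz',K=i['intrinsics'],R=i['R'],t=i['t'])
cv2.imwrite('pics/c3.png',cv2.resize(im[60:360,120:520],(800,600)))
```

```text
2.9 [ 0.44070947 -0.12604554  0.3025858 ] [ 3.14021654e+00  8.60960133e-05 -3.14044985e+00] [-4.30308300e-01  1.53277271e-01  1.80162071e+00  1.38679723e-03
  1.18719228e+00 -2.00276684e+00]
```

View pics/c3.png

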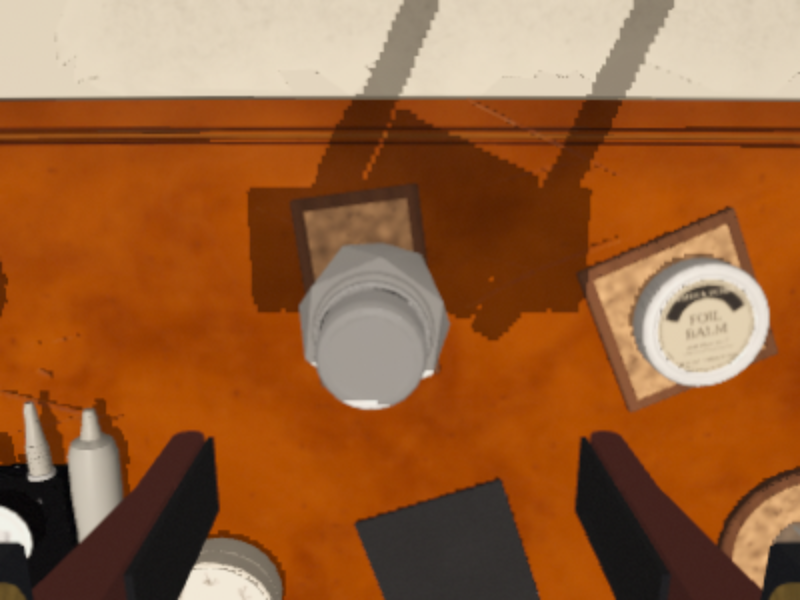

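Run:
```python
from h import *
d=np.load('w2.npz');inf={'intrinsics':d['K'],'R':d['R'],'t':d['t'],'k1':-0.02558715720187825}
Q=lambda p:(np.array(p,float)+.5)/2-.5+np.array((120,60))
print('cap',px2w('',Q([(372,351),(317,351),(427,351)]),.126,inf))
print('oblong',px2w('',Q([(291,199),(415,184)]),.006,inf))
print('tin',px2w('',Q([(702,323)]),.028,inf)); print('mat',px2w('',Q([(355,523),(502,480)]),.003,inf))
def C(x,y,a,b,yaw):
  c,s=np.cos(np.radians(yaw)),np.sin(np.radians(yaw));return [(x+c*i*a-s*j*b,y+s*i*a+c*j*b) for i in(-1,1) for j in(-1,1)]
print(np.round(C(.441,-.141,.033,.051,97.5-90+90),4),np.round(C(.606,-.096,.045,.045,16.7),4))
```

```text
cap [[ 0.43993856 -0.13561733  0.126     ]
 [ 0.43994879 -0.15587897  0.126     ]
 [ 0.43992819 -0.11535724  0.126     ]]
oblong [[ 0.39585801 -0.17998131  0.006     ]
 [ 0.38838046 -0.11710277  0.006     ]]
tin [[0.45493239 0.02774026 0.028     ]]
mat [[ 0.58279885 -0.15055653  0.003     ]
 [ 0.55492892 -0.06557897  0.003     ]]
[[ 0.4959 -0.1671]
 [ 0.3947 -0.1804]
 [ 0.4873 -0.1016]
 [ 0.3861 -0.1149]] [[ 0.5758 -0.152 ]
 [ 0.55   -0.0658]
 [ 0.662  -0.1262]
 [ 0.6362 -0.04  ]]
```

step_arm:
  moves:
    - [0, -0.095, 0, 0, 0, 0, -1]
    - [0, -0.095, 0.5, 0, 0, 0, -1]
    - [0, -0.095, 0.8, 0, 0, 0, -1]
    - [0, -0.095, 1, 0, 0, 0, -1]
    - [0, -0.095, 1, 0, 0, 0, -1]

```text
time: 3.58
ee_pos: [0.4394, -0.1369, 0.2015]
tcp_rot: [3.14, -0.003, -3.141]
contact_force: [-0.0, 0.1, 0.8]
finger_gap: 1.003
grip_force: 0.0
```

step_arm:
  moves:
    - [0, 0, 0.18, 0, 0, 0, -1]
    - [0, 0, 0.18, 0, 0, 0, -1]
    - [0, 0, 0.18, 0, 0, 0, 1]
    - [0, 0, 0.18, 0, 0, 0, 1]
    - [0, 0, 0.18, 0, 0, 0, 1]
    - [0, 0, 0.18, 0, 0, 0, 1]
    - [0, 0, 0.18, 0, 0, 0, 1]
    - [0, 0, 0.18, 0, 0, 0, 1]
    - [0, 0, 0.18, 0, 0, 0, 1]
    - [0, 0, 0.18, 0, 0, 0, 1]
  squeeze: 20

```text
time: 4.82
ee_pos: [0.4402, -0.1376, 0.1847]
tcp_rot: [3.142, -0.0, -3.141]
contact_force: [-0.6, 0.4, 2.5]
finger_gap: 0.48
grip_force: 20.0
```

step_arm:
  moves:
    - [0, 0, -0.2, 0, 0, 0, 1]
    - [0, 0, -0.4, 0, 0, 0, 1]
    - [0, 0, -0.4, 0, 0, 0, 1]
    - [-0.3, 0.1, -0.4, 0, 0, 0, 1]
    - [-0.6, 0.3, -0.4, 0, 0, 0, 1]
    - [-0.85, 0.4, -0.4, 0, 0, 0, 1]
    - [-0.85, 0.4, -0.4, 0, 0, 0, 1]

```text
time: 5.7
ee_pos: [0.5263, -0.0971, 0.2235]
tcp_rot: [-3.142, -0.0, -3.14]
contact_force: [-0.8, -0.8, -2.3]
finger_gap: 0.474
grip_force: 19.9
```

step_arm:
  moves:
    - [-0.4, 0, 0, 0, 0, 0, 1]
    - [-0.7, 0, 0, 0, 0, 0, 1]
    - [-0.83, 0, 0, 0, 0, 0, 1]
    - [-0.83, 0, 0, 0, 0, 0, 1]
    - [-0.83, 0, 0.2, 0, 0, 0, 1]
    - [-0.83, 0, 0.35, 0, 0, 0, 1]
    - [-0.83, 0, 0.41, 0, 0, 0, 1]
    - [-0.83, 0, 0.42, 0, 0, 0, 1]
    - [-0.83, 0, 0.42, 0, 0, 0, 1]

```text
time: 6.82
ee_pos: [0.6084, -0.0977, 0.1831]
tcp_rot: [-3.141, 0.001, -3.141]
contact_force: [-0.4, -0.9, -1.6]
finger_gap: 0.476
grip_force: 19.9
```

step_arm:
  moves:
    - [0, 0, 0.015, 0, 0, 0, 1]
    - [0, 0, 0.015, 0, 0, 0, -0.2]
    - [0, 0, 0.015, 0, 0, 0, -1]
    - [0, 0, 0.015, 0, 0, 0, -1]
    - [0, 0, 0.015, 0, 0, 0, -1]
    - [0, 0, 0.015, 0, 0, 0, -1]
    - [0, 0, -0.2, 0, 0, 0, -1]
    - [0, 0, -0.6, 0, 0, 0, -1]
    - [0, 0, -0.6, 0, 0, 0, -1]

```text
time: 7.95
ee_pos: [0.6101, -0.0981, 0.2458]
tcp_rot: [-3.14, 0.006, -3.141]
contact_force: [-0.0, -0.3, -0.5]
finger_gap: 1.001
grip_force: 0.0
```

step_arm:
  moves:
    - [0.45, 0.9, 0, 0, 0, 0, -1]
    - [0.45, 0.9, 0, 0, 0, 0, -1]
    - [0.45, 0.9, 0, 0, 0, 0, -1]

```text
time: 8.32
ee_pos: [0.561, -0.0055, 0.2417]
tcp_rot: [3.141, -0.003, -3.139]
contact_force: [-0.0, -0.6, -0.3]
finger_gap: 0.996
grip_force: 0.0
```

step_arm:
  moves:
    - [0.45, 0.9, 0, 0, 0, 0, -1]
    - [0.45, 0.9, 0, 0, 0, 0, -1]
    - [0.45, 0.9, 0, 0, 0, 0, -1]

```text
time: 8.7
ee_pos: [0.5171, 0.0835, 0.2421]
tcp_rot: [-3.142, -0.001, -3.139]
contact_force: [-0.6, -0.4, 0.7]
finger_gap: 0.999
grip_force: 0.0
```

step_arm:
  moves:
    - [0.45, 0.9, 0, 0, 0, 0, -1]
    - [0.45, 0.9, 0, 0, 0, 0, -1]
    - [0.45, 0.9, 0, 0, 0, 0, -1]

```text
time: 9.07
ee_pos: [0.4731, 0.173, 0.2424]
tcp_rot: [-3.141, -0.0, -3.139]
contact_force: [1.1, -0.9, -0.6]
finger_gap: 1.0
grip_force: 0.0
```

step_arm:
  moves:
    - [0.45, 0.89, 0, 0, 0, -0.05, -1]
    - [0.45, 0.89, 0, 0, 0, -0.1, -1]
    - [0.45, 0.89, 0, 0, 0, -0.2306, -1]
    - [0.45, 0.89, 0, 0, 0, -0.2306, -1]
    - [0.45, 0.89, 0, 0, 0, -0.2306, -1]
    - [0.45, 0.89, 0, 0, 0, -0.2306, -1]

```text
time: 9.82
ee_pos: [0.4291, 0.2605, 0.2425]
tcp_rot: [-3.141, 0.0, -2.421]
contact_force: [-0.5, 0.2, -0.7]
finger_gap: 0.997
grip_force: 0.0
```

Run:
```python
from h import *
s=status.get_state();print(s['time'],s['ee_pos'],s['tcp_rot'],s['q'])
im=snap('top','top1.png')
w=snap('wrist','w3.png')
cv2.imwrite('pics/c4.png',np.vstack([cv2.resize(im[140:320,180:450],(800,533))]))
```

```text
9.825 [0.42907934 0.26054811 0.24253143] [-3.14112577e+00  9.51988045e-06 -2.42084770e+00] [ 4.08294980e-01  2.86665466e-01  1.79163508e+00 -5.05044016e-04
  1.06313958e+00 -1.88300082e+00]
```

View pics/c4.png

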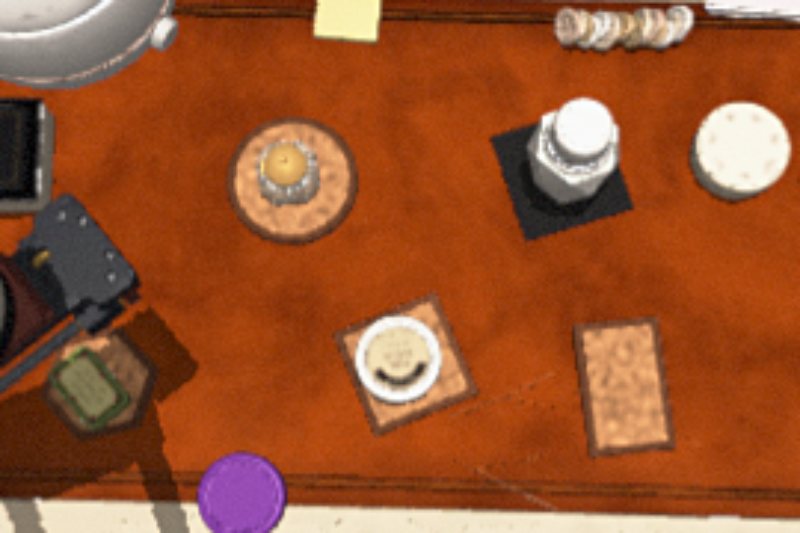

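step_arm:
  moves:
    - [0, 0, 0.5, 0, 0, 0, -1]
    - [0, 0, 1, 0, 0, 0, -1]
    - [0, 0, 1, 0, 0, 0, -1]
  squeeze: 12

```text
time: 10.3
ee_pos: [0.4258, 0.2601, 0.14]
tcp_rot: [3.139, -0.007, -2.418]
contact_force: [-0.3, -0.3, 0.0]
finger_gap: 1.001
grip_force: 0.0
```

step_arm:
  moves:
    - [0, 0, 0.3, 0, 0, 0, -1]
    - [0, 0, 0.48, 0, 0, 0, -1]
    - [0, 0, 0.53, 0, 0, 0, -1]
    - [0, 0, 0.53, 0, 0, 0, -1]
    - [0, 0, 0.53, 0, 0, 0, 1]
    - [0, 0, 0.53, 0, 0, 0, 1]
    - [0, 0, 0.53, 0, 0, 0, 1]
    - [0, 0, 0.53, 0, 0, 0, 1]
    - [0, 0, 0.53, 0, 0, 0, 1]
    - [0, 0, 0.53, 0, 0, 0, 1]
    - [0, 0, 0.53, 0, 0, 0, 1]
    - [0, 0, 0.53, 0, 0, 0, 1]

```text
time: 11.8
ee_pos: [0.428, 0.2613, 0.0896]
tcp_rot: [3.142, -0.0, -2.417]
contact_force: [-0.4, 0.4, 0.2]
finger_gap: 0.436
grip_force: 12.0
```

step_arm:
  moves:
    - [0, 0, -0.3, 0, 0, 0, 1]
    - [0, 0, -0.8, 0, 0, 0, 1]
    - [0, 0, -0.8, 0, 0, 0, 1]
    - [0, 0, -0.8, 0, 0, 0.06, 1]
    - [0, 0, -0.8, 0, 0, 0.12, 1]
    - [0, 0, -0.8, 0, 0, 0.19, 1]
    - [0, 0, -0.8, 0, 0, 0.19, 1]
    - [0, 0, -0.8, 0, 0, 0.19, 1]

```text
time: 12.8
ee_pos: [0.4277, 0.2612, 0.169]
tcp_rot: [-3.141, -0.001, -3.011]
contact_force: [0.5, -0.5, -0.9]
finger_gap: 0.433
grip_force: 12.0
```

step_arm:
  moves:
    - [0.09, -1, 0, 0, 0, 0, 1]
    - [0.09, -1, 0, 0, 0, 0, 1]
    - [0.09, -1, 0, 0, 0, 0, 1]

```text
time: 13.18
ee_pos: [0.4315, 0.1591, 0.1694]
tcp_rot: [-3.141, -0.001, -3.014]
contact_force: [-0.6, 0.5, -0.2]
finger_gap: 0.436
grip_force: 12.0
```

step_arm:
  moves:
    - [0.09, -1, 0, 0, 0, 0, 1]
    - [0.09, -1, 0, 0, 0, 0, 1]
    - [0.09, -1, 0, 0, 0, 0, 1]

```text
time: 13.55
ee_pos: [0.4362, 0.0596, 0.1697]
tcp_rot: [-3.141, 0.0, -3.015]
contact_force: [-0.6, 0.4, -0.0]
finger_gap: 0.432
grip_force: 12.0
```

step_arm:
  moves:
    - [0.09, -1, 0, 0, 0, 0, 1]
    - [0.09, -1, 0, 0, 0, 0, 1]
    - [0.09, -1, 0, 0, 0, 0, 1]

```text
time: 13.92
ee_pos: [0.4406, -0.0404, 0.1697]
tcp_rot: [-3.141, 0.001, -3.015]
contact_force: [0.2, 0.4, -0.8]
finger_gap: 0.428
grip_force: 12.0
```

step_arm:
  moves:
    - [0.09, -1, 0, 0, 0, 0, 1]
    - [0.09, -1, 0, 0, 0, 0, 1]
    - [0.09, -1, 0, 0, 0, 0, 1]
    - [0.09, -1, 0, 0, 0, 0, 1]
    - [0.09, -1, 0, 0, 0, 0, 1]
    - [0.09, -1, 0, 0, 0, 0, 1]

```text
time: 14.68
ee_pos: [0.4432, -0.1388, 0.1696]
tcp_rot: [3.141, -0.0, -3.012]
contact_force: [1.0, 0.2, -0.4]
finger_gap: 0.432
grip_force: 12.0
```

step_arm:
  moves:
    - [0, -0.027, 0, 0, 0, 0, 1]
    - [0, -0.027, 0.4, 0, 0, 0, 1]
    - [0, -0.027, 0.7, 0, 0, 0, 1]
    - [0, -0.027, 0.79, 0, 0, 0, 1]
    - [0, -0.027, 0.795, 0, 0, 0, 1]
    - [0, -0.027, 0.795, 0, 0, 0, 1]
    - [0, -0.027, 0.795, 0, 0, 0, 0]
    - [0, -0.027, 0.795, 0, 0, 0, -0.3]
    - [0, -0.027, 0.795, 0, 0, 0, -1]
    - [0, -0.027, 0.795, 0, 0, 0, -1]
    - [0, -0.027, 0.795, 0, 0, 0, -1]
    - [0, -0.027, 0.795, 0, 0, 0, -1]

```text
time: 16.18
ee_pos: [0.4437, -0.1427, 0.0901]
tcp_rot: [-3.142, -0.0, -3.014]
contact_force: [-0.4, -0.3, -0.5]
finger_gap: 0.994
grip_force: 0.0
```

step_arm:
  moves:
    - [0, 0, -0.3, 0, 0, 0, -1]
    - [0, 0, -1, 0, 0, 0, -1]
    - [0, 0, -1, 0, 0, 0, -1]
    - [0, 0, -1, 0, 0, 0, -1]

```text
time: 16.68
ee_pos: [0.4439, -0.1427, 0.1905]
tcp_rot: [-3.141, 0.001, -3.014]
contact_force: [0.9, 0.1, -0.4]
finger_gap: 1.001
grip_force: 0.0
```

step_arm:
  moves:
    - [-0.6, 1, -0.5, 0, 0, 0.04, -1]
    - [-0.6, 1, -0.5, 0, 0, 0.04, -1]
    - [-0.6, 1, -0.5, 0, 0, 0.04, -1]

```text
time: 17.05
ee_pos: [0.4917, -0.0331, 0.24]
tcp_rot: [3.141, 0.001, -3.135]
contact_force: [0.7, 0.3, -0.0]
finger_gap: 1.001
grip_force: 0.0
```

step_arm:
  moves:
    - [0, 1, -0.4, 0, 0, 0, -1]
    - [0, 1, -0.4, 0, 0, 0, -1]
    - [0, 1, -0.4, 0, 0, 0, -1]
    - [0, 1, -0.4, 0, 0, 0, -1]

```text
time: 17.55
ee_pos: [0.4893, 0.0632, 0.2784]
tcp_rot: [-3.141, -0.003, -3.139]
contact_force: [0.2, -0.1, -1.0]
finger_gap: 1.001
grip_force: 0.0
```

Run:
```python
from h import *
s=status.get_state();print(s['time'],s['ee_pos'],s['tcp_rot'])
im=snap('top','top2.png')
i=cams.camera_info('wrist');w=snap('wrist','w4.png');np.savez('w4.npz',K=i['intrinsics'],R=i['R'],t=i['t'])
u=w2px('wrist',[[.5975,.12,.03],[.442,-.1415,.015]])
print(u)
c=lambda im,x,y,W,H:cv2.resize(im[max(y-H//2,0):max(y-H//2,0)+H,max(x-W//2,0):max(x-W//2,0)+W],(400,400),interpolation=cv2.INTER_CUBIC)
cv2.imwrite('pics/c5.png',np.hstack([c(w,int(u[0][0]),int(u[0][1]),130,130),c(im,391,270,70,70)]))
```

```text
17.55 [0.48929932 0.06316142 0.27841186] [-3.14069284 -0.00318274 -3.13912967]
[[375.30208875 318.00143235]
 [100.88297566 160.92490131]]
```

View pics/c5.png

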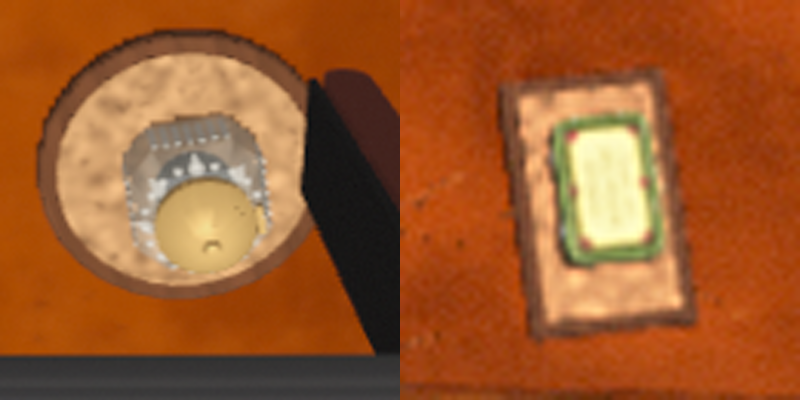

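```bash
cat > e2.py <<'E'
from h import *
inf=cams.camera_info('top'); s=400/70
Q=lambda p:(np.array(p,float)+.5)/s-.5+np.array((356,235))
pad=px2w('',Q([(103,85),(260,70),(292,320),(132,337)]),.006,inf)
tin=px2w('',Q([(152,118),(246,111),(263,253),(170,263)]),.024,inf)
for n,w in(('pad',pad),('tin',tin)): print(n,w.mean(0),np.round(np.linalg.norm(w-np.roll(w,-1,0),axis=1),4),np.degrees(np.arctan2(*(w[0]-w[3])[1::-1])),np.degrees(np.arctan2(*(w[1]-w[2])[1::-1])))
d=np.load('w4.npz');inf={'intrinsics':d['K'],'R':d['R'],'t':d['t'],'k1':-0.02558715720187825}
s=400/130
Q=lambda p:(np.array(p,float)+.5)/s-.5+np.array((310,253))
print('lid',px2w('',Q([(208,226),(153,220),(263,220)]),.045,inf))
print('foot edge',px2w('',Q([(148,122),(232,117)]),.006+.01,inf),'dots',px2w('',Q([(155,150),(228,138)]),.034,inf))
print('pad',px2w('',Q([(37,165),(192,30),(192,297)]),.006,inf))
E
python3 e2.py
```

```text
pad [ 0.44118553 -0.14019761  0.006     ] [0.0629 0.0993 0.0629 0.0999] 6.488807183176423 6.480082870498476
tin [ 0.44538109 -0.14167365  0.024     ] [0.0368 0.0555 0.0361 0.0566] 6.792986022233304 6.107351082806763
lid [[0.59750213 0.11977864 0.045     ]
 [0.59534997 0.10228557 0.045     ]
 [0.59537386 0.13707937 0.045     ]]
foot edge [[0.57527752 0.10300774 0.016     ]
 [0.57343389 0.13107282 0.016     ]] dots [[0.57648823 0.10343875 0.034     ]
 [0.57225094 0.12659878 0.034     ]]
pad [[0.59656603 0.06602177 0.006     ]
 [0.54617429 0.11785187 0.006     ]
 [0.64985177 0.12256272 0.006     ]]
```

step_arm:
  moves:
    - [-0.5, 0.3, 0, 0, 0, -0.02, -1]
    - [-1, 0.566, 0, 0, 0, -0.04, -1]
    - [-1, 0.566, 0, 0, 0, -0.04, -1]
    - [-1, 0.566, 0, 0, 0, -0.04, -1]
    - [-1, 0.566, 0, 0, 0, -0.04, -1]
  squeeze: 15

```text
time: 18.27
ee_pos: [0.5888, 0.1198, 0.2797]
tcp_rot: [-3.141, -0.002, -3.015]
contact_force: [0.1, -0.4, 0.6]
finger_gap: 1.0
grip_force: 0.0
```

step_arm:
  moves:
    - [-0.07, 0.01, 0.5, 0, 0, 0, -1]
    - [-0.07, 0.01, 1, 0, 0, 0, -1]
    - [-0.07, 0.01, 1, 0, 0, 0, -1]
    - [-0.07, 0.01, 1, 0, 0, 0, -1]

```text
time: 18.77
ee_pos: [0.5973, 0.1226, 0.1818]
tcp_rot: [-3.141, 0.001, -3.014]
contact_force: [0.0, -0.6, 0.5]
finger_gap: 0.999
grip_force: 0.0
```

step_arm:
  moves:
    - [0, -0.028, 0.4, 0, 0, 0, -1]
    - [0, -0.028, 0.8, 0, 0, 0, -1]
    - [0, -0.028, 0.92, 0, 0, 0, -1]
    - [0, -0.028, 0.92, 0, 0, 0, -1]
    - [0, -0.028, 0.92, 0, 0, 0, 1]
    - [0, -0.028, 0.92, 0, 0, 0, 1]
    - [0, -0.028, 0.92, 0, 0, 0, 1]
    - [0, -0.028, 0.92, 0, 0, 0, 1]
    - [0, -0.028, 0.92, 0, 0, 0, 1]
    - [0, -0.028, 0.92, 0, 0, 0, 1]
    - [0, -0.028, 0.92, 0, 0, 0, 1]
    - [0, -0.028, 0.92, 0, 0, 0, 1]

```text
time: 20.27
ee_pos: [0.5973, 0.1201, 0.0883]
tcp_rot: [-3.142, 0.0, -3.014]
contact_force: [-0.8, -0.0, 3.5]
finger_gap: 0.52
grip_force: 14.9
```

step_arm:
  moves:
    - [0, 0, -0.3, 0, 0, 0, 1]
    - [0, 0, -0.8, 0, 0, 0, 1]
    - [0, 0, -0.8, 0, 0, 0, 1]
    - [0, 0, -0.8, 0, 0, 0, 1]

```text
time: 20.78
ee_pos: [0.5967, 0.12, 0.1675]
tcp_rot: [-3.142, -0.001, -3.014]
contact_force: [0.1, -0.2, -0.8]
finger_gap: 0.523
grip_force: 14.9
```

step_arm:
  moves:
    - [0.4, 0.4, 0, 0, 0, 0, 1]
    - [0.72, 0.79, 0, 0, 0, 0, 1]
    - [0.72, 0.79, 0, 0, 0, 0, 1]
    - [0.72, 0.79, 0, 0, 0, 0, 1]

```text
time: 21.28
ee_pos: [0.5156, 0.1891, 0.1671]
tcp_rot: [-3.141, -0.001, -3.013]
contact_force: [0.1, 0.1, -1.1]
finger_gap: 0.52
grip_force: 14.9
```

step_arm:
  moves:
    - [0.4, 0.4, 0, 0, 0, 0, 1]
    - [0.72, 0.79, 0, 0, 0, 0, 1]
    - [0.72, 0.79, 0, 0, 0, 0, 1]
    - [0.72, 0.79, 0, 0, 0, 0, 1]
    - [0.72, 0.79, 0, 0, 0, 0, 1]
    - [0.72, 0.79, 0, 0, 0, 0, 1]

```text
time: 22.02
ee_pos: [0.4354, 0.2578, 0.1681]
tcp_rot: [-3.141, 0.0, -3.015]
contact_force: [-0.1, -0.6, -0.9]
finger_gap: 0.523
grip_force: 14.9
```

Run:
```python
from h import *
s=status.get_state();print(s['time'],s['ee_pos'],s['tcp_rot'])
i=cams.camera_info('wrist');w=snap('wrist','w5.png');np.savez('w5.npz',K=i['intrinsics'],R=i['R'],t=i['t'])
u=w2px('wrist',[[.434,.258,.006]])[0].round();print(u)
x,y=int(u[0]),int(u[1]);cv2.imwrite('pics/c6.png',cv2.resize(cv2.convertScaleAbs(w[y-110:y+110,x-110:x+110],alpha=1.3),(594,594),interpolation=cv2.INTER_CUBIC))
```

```text
22.025 [0.43535054 0.25782519 0.16808422] [-3.14149870e+00  3.42466073e-04 -3.01524793e+00]
[320. 241.]
```

View pics/c6.png

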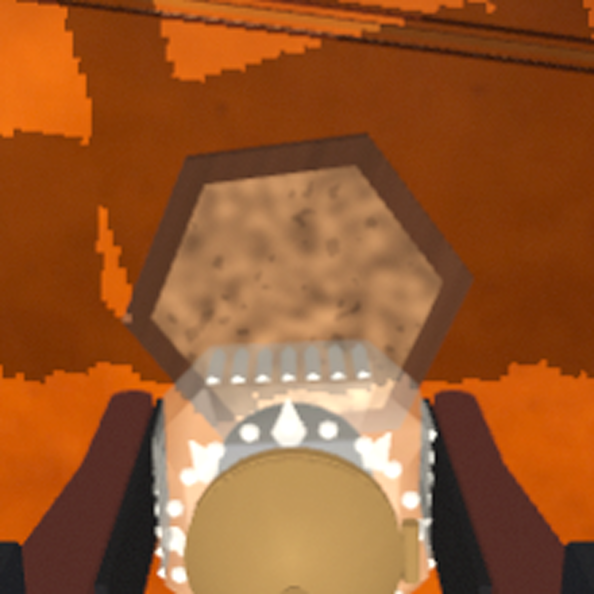

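Run:
```python
from h import *
d=np.load('w5.npz');inf={'intrinsics':d['K'],'R':d['R'],'t':d['t'],'k1':-0.02558715720187825}
Q=lambda p:(np.array(p,float)+.5)/2.7-.5+np.array((210,131))
w=px2w('',Q([(127,319),(189,156),(367,134),(472,275)]),.006,inf)
c=(w[0]+w[3])/2;print(w,c,np.linalg.norm(w[0]-w[3]), w[1:3].mean(0), 'c2',w[1:3].mean(0)+.0398*np.array([w[3]-w[0]])[0][[1,0,2]]*[-1,1,1]/-.092)
print('lid centre',px2w('',Q([(295,548)]),.125,inf))
```

```text
[[0.44566476 0.2147024  0.006     ]
 [0.40104583 0.22665395 0.006     ]
 [0.39008717 0.26965284 0.006     ]
 [0.42254826 0.30180931 0.006     ]] [0.43410651 0.25825586 0.006     ] 0.09012206242071079 [0.3955665  0.24815339 0.006     ] c2 [0.4332497  0.25815379 0.006     ]
lid centre [[0.43401672 0.25706411 0.125     ]]
```

step_arm:
  moves:
    - [0.013, 0.005, 0.3, 0, 0, 0, 1]
    - [0.013, 0.005, 0.65, 0, 0, 0, 1]
    - [0.013, 0.005, 0.77, 0, 0, 0, 1]
    - [0.013, 0.005, 0.79, 0, 0, 0, 1]
    - [0.013, 0.005, 0.79, 0, 0, 0, 1]
    - [0.013, 0.005, 0.79, 0, 0, 0, -0.2]
    - [0.013, 0.005, 0.79, 0, 0, 0, -0.5]
    - [0.013, 0.005, 0.79, 0, 0, 0, -1]
    - [0.013, 0.005, 0.79, 0, 0, 0, -1]
    - [0.013, 0.005, 0.79, 0, 0, 0, -1]
    - [0.013, 0.005, 0.79, 0, 0, 0, -1]

```text
time: 23.45
ee_pos: [0.4329, 0.2588, 0.0891]
tcp_rot: [-3.141, -0.0, -3.014]
contact_force: [0.0, -0.1, -0.0]
finger_gap: 0.999
grip_force: 0.0
```

step_arm:
  moves:
    - [0, 0, -0.3, 0, 0, 0, -1]
    - [0, 0, -1, 0, 0, 0, -1]
    - [0, 0, -1, 0, 0, 0, -1]
    - [0, 0, -1, 0, 0, 0, -1]

```text
time: 23.95
ee_pos: [0.4331, 0.2589, 0.1895]
tcp_rot: [3.141, 0.001, -3.014]
contact_force: [0.1, 0.2, -0.3]
finger_gap: 1.0
grip_force: 0.0
```

step_arm:
  moves:
    - [0, -1, -0.5, 0, 0, 0, -1]
    - [0, -1, -0.5, 0, 0, 0, -1]
    - [0, -1, -0.5, 0, 0, 0, -1]

```text
time: 24.32
ee_pos: [0.4459, 0.1575, 0.2388]
tcp_rot: [-3.141, -0.0, -3.017]
contact_force: [0.4, 0.7, -0.0]
finger_gap: 1.003
grip_force: 0.0
```

step_arm:
  moves:
    - [0.08, -1, 0, 0, 0, 0, -1]
    - [0.08, -1, 0, 0, 0, 0, -1]
    - [0.08, -1, 0, 0, 0, 0, -1]
    - [0.08, -1, 0, 0, 0, 0, -1]
    - [0.08, -1, 0, 0, 0, 0, -1]

```text
time: 24.95
ee_pos: [0.4501, 0.0607, 0.2385]
tcp_rot: [3.141, -0.001, -3.012]
contact_force: [-0.2, 0.5, 0.6]
finger_gap: 1.001
grip_force: 0.0
```

Run:
```python
from h import *
s=status.get_state();print(s['time'],s['ee_pos'],s['tcp_rot'])
i=cams.camera_info('wrist');w=snap('wrist','w6.png');np.savez('w6.npz',K=i['intrinsics'],R=i['R'],t=i['t'])
cv2.imwrite('pics/c7.png',cv2.resize(w[60:360,100:500],(800,600)))
```

```text
24.95 [0.45014784 0.06066516 0.23854133] [ 3.14107509e+00 -1.22391695e-03 -3.01229365e+00]
```

View pics/c7.png

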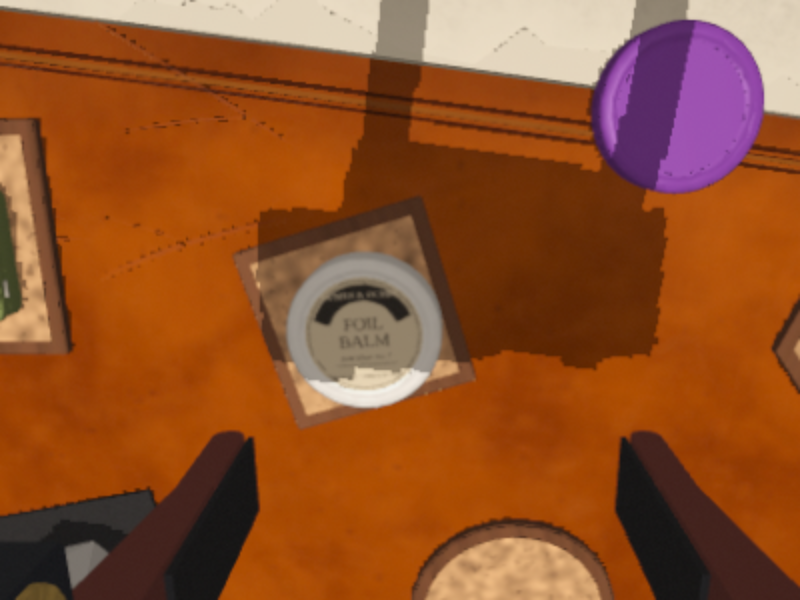

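Run:
```python
from h import *
d=np.load('w6.npz');inf={'intrinsics':d['K'],'R':d['R'],'t':d['t'],'k1':-0.02558715720187825}
Q=lambda p:(np.array(p,float)+.5)/2-.5+np.array((100,60))
print('tin',px2w('',Q([(364.5,331),(287,331),(442,331)]),.028,inf))
w=px2w('',Q([(235,256),(420,198),(474,378),(303,426)]),.006,inf);print(w,w.mean(0),np.linalg.norm(w-np.roll(w,1,0),axis=1))
print('rpad near',px2w('',Q([(515,520)]),.006,inf),'ob',px2w('',Q([(37,118),(70,352)]),.006,inf),px2w('',Q([(675,105)]),.022,inf))
```

```text
tin [[ 0.45468356  0.03043497  0.028     ]
 [ 0.45880214 -0.00137406  0.028     ]
 [ 0.45056544  0.06219988  0.028     ]]
[[ 0.43471549 -0.02987937  0.006     ]
 [ 0.40008027  0.04634997  0.006     ]
 [ 0.47653057  0.08043148  0.006     ]
 [ 0.50995184  0.0053378   0.006     ]] [0.45531954 0.02555997 0.006     ] [0.08307079 0.08372879 0.08370303 0.08219515]
rpad near [[0.54569279 0.11048916 0.006     ]] ob [[ 0.38769601 -0.11427585  0.006     ]
 [ 0.48775101 -0.10185879  0.006     ]] [[0.35043926 0.14019672 0.022     ]]
```

step_arm:
  moves:
    - [0, -0.305, 0, 0, 0, 0, -1]
    - [0, -0.305, 0.5, 0, 0, 0, -1]
    - [0, -0.305, 1, 0, 0, 0, -1]
    - [0, -0.305, 1, 0, 0, 0, -1]

```text
time: 25.5
ee_pos: [0.4518, 0.03, 0.1367]
tcp_rot: [3.14, -0.008, -3.013]
contact_force: [0.1, 0.4, -0.1]
finger_gap: 0.998
grip_force: 0.0
```

step_arm:
  moves:
    - [0, 0, 0.2, 0, 0, 0, -1]
    - [0, 0, 0.4, 0, 0, 0, -1]
    - [0, 0, 0.485, 0, 0, 0, -1]
    - [0, 0, 0.485, 0, 0, 0, -1]
    - [0, 0, 0.485, 0, 0, 0, 1]
    - [0, 0, 0.485, 0, 0, 0, 1]
    - [0, 0, 0.485, 0, 0, 0, 1]
    - [0, 0, 0.485, 0, 0, 0, 1]
    - [0, 0, 0.485, 0, 0, 0, 1]
    - [0, 0, 0.485, 0, 0, 0, 1]

```text
time: 26.75
ee_pos: [0.4547, 0.0293, 0.0912]
tcp_rot: [3.142, 0.001, -3.014]
contact_force: [-0.5, 1.7, 6.1]
finger_gap: 0.734
grip_force: 15.0
```

step_arm:
  moves:
    - [0, 0, -0.3, 0, 0, 0, 1]
    - [0, 0, -0.8, 0, 0, 0, 1]
    - [0, 0, -0.8, 0, 0, 0, 1]
    - [0, 0, -0.8, 0, 0, 0, 1]

```text
time: 27.25
ee_pos: [0.4541, 0.0291, 0.1704]
tcp_rot: [-3.141, -0.0, -3.014]
contact_force: [-0.9, 0.2, -1.0]
finger_gap: 0.73
grip_force: 15.0
```

step_arm:
  moves:
    - [-0.4, 0.2, 0, 0, 0, 0, 1]
    - [-0.77, 0.35, 0, 0, 0, 0, 1]
    - [-0.77, 0.35, 0, 0, 0, 0, 1]
    - [-0.77, 0.35, 0, 0, 0, 0, 1]

```text
time: 27.75
ee_pos: [0.5245, 0.0736, 0.169]
tcp_rot: [3.141, -0.004, -3.013]
contact_force: [-0.2, -0.2, -1.0]
finger_gap: 0.731
grip_force: 15.0
```

step_arm:
  moves:
    - [-0.4, 0.2, 0, 0, 0, 0, 1]
    - [-0.77, 0.35, 0, 0, 0, 0, 1]
    - [-0.77, 0.35, 0, 0, 0, 0, 1]
    - [-0.77, 0.35, 0, 0, 0, 0, 1]
    - [-0.77, 0.35, 0, 0, 0, 0, 1]
    - [-0.77, 0.35, 0, 0, 0, 0, 1]

```text
time: 28.5
ee_pos: [0.5972, 0.1177, 0.1706]
tcp_rot: [-3.141, -0.001, -3.014]
contact_force: [1.1, -0.4, -1.1]
finger_gap: 0.73
grip_force: 15.0
```

step_arm:
  moves:
    - [0, 0, 0.3, 0, 0, 0, 1]
    - [0, 0, 0.65, 0, 0, 0, 1]
    - [0, 0, 0.77, 0, 0, 0, 1]
    - [0, 0, 0.79, 0, 0, 0, 1]
    - [0, 0, 0.79, 0, 0, 0, 1]
    - [0, 0, 0.79, 0, 0, 0, 0]
    - [0, 0, 0.79, 0, 0, 0, -1]
    - [0, 0, 0.79, 0, 0, 0, -1]
    - [0, 0, 0.79, 0, 0, 0, -1]
    - [0, 0, 0.79, 0, 0, 0, -1]

```text
time: 29.75
ee_pos: [0.5982, 0.1182, 0.0917]
tcp_rot: [-3.142, -0.0, -3.014]
contact_force: [0.4, -1.1, -0.5]
finger_gap: 1.001
grip_force: 0.0
```

step_arm:
  moves:
    - [0, 0, -0.3, 0, 0, 0, -1]
    - [0, 0, -1, 0, 0, 0, -1]
    - [0, 0, -1, 0, 0, 0, -1]
    - [0, 0, -1, 0, 0, 0, -1]

```text
time: 30.25
ee_pos: [0.5984, 0.1183, 0.1921]
tcp_rot: [-3.141, 0.001, -3.014]
contact_force: [-0.2, -0.6, -0.2]
finger_gap: 1.001
grip_force: 0.0
```

step_arm:
  moves:
    - [0, 0, -0.55, 0, 0, 0, -1]
    - [0.08, -1, -0.55, 0, 0, 0, -1]
    - [0.08, -1, -0.55, 0, 0, 0, -1]
    - [0.08, -1, -0.55, 0, 0, 0, -1]

```text
time: 30.75
ee_pos: [0.6022, 0.0157, 0.2445]
tcp_rot: [3.141, -0.004, -3.017]
contact_force: [0.8, 0.4, 0.0]
finger_gap: 1.001
grip_force: 0.0
```

step_arm:
  moves:
    - [0.08, -1, 0, 0, 0, 0, -1]
    - [0.08, -1, 0, 0, 0, 0, -1]
    - [0.08, -1, 0, 0, 0, 0, -1]
    - [0.08, -1, 0, 0, 0, 0, -1]
    - [0.08, -1, 0, 0, 0, 0, -1]

```text
time: 31.38
ee_pos: [0.6075, -0.0806, 0.246]
tcp_rot: [3.141, -0.001, -3.012]
contact_force: [-0.2, 0.6, 0.1]
finger_gap: 1.0
grip_force: 0.0
```

Run:
```python
from h import *
s=status.get_state();print(s['time'],s['ee_pos'],s['tcp_rot'])
t=snap('top','top3.png')
cv2.imwrite('pics/c8.png',cv2.resize(t[160:310,190:430],(800,500),interpolation=cv2.INTER_CUBIC))
```

```text
31.375 [ 0.60750525 -0.08055196  0.24604979] [ 3.14075290e+00 -1.18065965e-03 -3.01217349e+00]
```

View pics/c8.png

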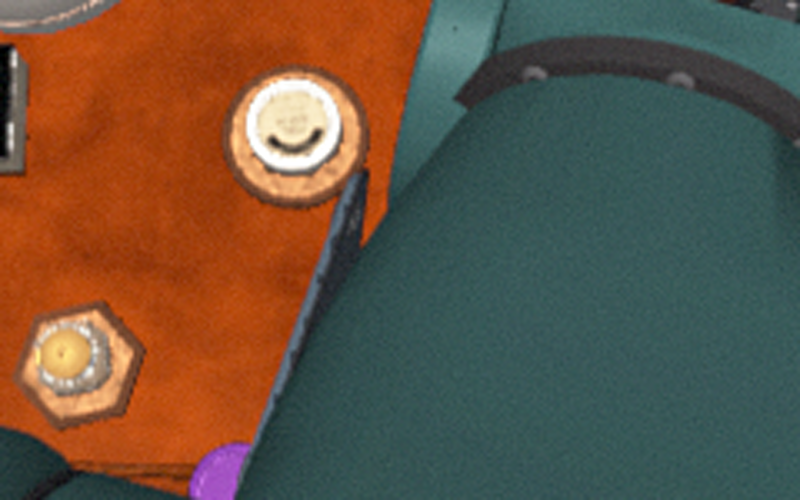

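step_arm:
  moves:
    - [0.01, -0.171, 0, 0, 0, 0, -1]
    - [0.01, -0.171, 0, 0, 0, 0, -1]
    - [0.01, -0.171, 0.3, 0, 0, 0, -1]
    - [0.01, -0.171, 0.6, 0, 0, 0, -1]
    - [0.01, -0.171, 0.64, 0, 0, 0, -1]
    - [0.01, -0.171, 0.64, 0, 0, 0, 1]
    - [0.01, -0.171, 0.64, 0, 0, 0, 1]
    - [0.01, -0.171, 0.64, 0, 0, 0, 1]
    - [0.01, -0.171, 0.64, 0, 0, 0, 1]
    - [0.01, -0.171, 0.64, 0, 0, 0, 1]
    - [0.01, -0.171, 0.64, 0, 0, 0, 1]
    - [0.01, -0.171, 0.64, 0, 0, 0, 1]
  squeeze: 20

```text
time: 32.92
ee_pos: [0.6092, -0.0991, 0.1829]
tcp_rot: [3.142, 0.0, -3.014]
contact_force: [-0.8, 2.1, 3.3]
finger_gap: 0.475
grip_force: 20.0
```

step_arm:
  moves:
    - [0, 0, -0.1, 0, 0, 0, 1]
    - [0, 0, -0.4, 0, 0, 0, 1]
    - [0, 0, -0.4, 0, 0, 0, 1]
    - [0, 0, -0.4, 0, 0, 0, 1]

```text
time: 33.42
ee_pos: [0.6086, -0.0993, 0.222]
tcp_rot: [3.142, -0.001, -3.014]
contact_force: [-0.2, 0.6, -3.3]
finger_gap: 0.479
grip_force: 20.0
```

step_arm:
  moves:
    - [0.3, 0.3, 0, 0, 0, 0, 1]
    - [0.6, 0.6, 0, 0, 0, 0, 1]
    - [0.683, 0.718, 0, 0, 0, 0, 1]
    - [0.683, 0.718, 0, 0, 0, 0, 1]

```text
time: 33.92
ee_pos: [0.5316, -0.0363, 0.2221]
tcp_rot: [3.142, -0.001, -3.013]
contact_force: [0.6, -0.2, -2.6]
finger_gap: 0.479
grip_force: 20.0
```

step_arm:
  moves:
    - [0.3, 0.3, 0, 0, 0, 0, 1]
    - [0.6, 0.6, 0, 0, 0, 0, 1]
    - [0.683, 0.718, 0, 0, 0, 0, 1]
    - [0.683, 0.718, 0, 0, 0, 0, 1]
    - [0.683, 0.718, 0, 0, 0, 0, 1]
    - [0.683, 0.718, 0, 0, 0, 0, 1]

```text
time: 34.67
ee_pos: [0.4567, 0.025, 0.2228]
tcp_rot: [-3.141, 0.001, -3.014]
contact_force: [-0.1, -0.5, -2.9]
finger_gap: 0.477
grip_force: 20.0
```

step_arm:
  moves:
    - [0.017, 0.008, 0, 0, 0, 0, 1]
    - [0.017, 0.008, 0.2, 0, 0, 0, 1]
    - [0.017, 0.008, 0.33, 0, 0, 0, 1]
    - [0.017, 0.008, 0.36, 0, 0, 0, 1]
    - [0.017, 0.008, 0.365, 0, 0, 0, 1]
    - [0.017, 0.008, 0.365, 0, 0, 0, 1]
    - [0.017, 0.008, 0.365, 0, 0, 0, -0.2]
    - [0.017, 0.008, 0.365, 0, 0, 0, -1]
    - [0.017, 0.008, 0.365, 0, 0, 0, -1]
    - [0.017, 0.008, 0.365, 0, 0, 0, -1]
    - [0.017, 0.008, 0.365, 0, 0, 0, -1]

```text
time: 36.05
ee_pos: [0.4535, 0.0263, 0.1862]
tcp_rot: [-3.141, -0.0, -3.014]
contact_force: [-0.2, 1.3, -0.3]
finger_gap: 0.989
grip_force: 0.0
```

step_arm:
  moves:
    - [0, 0, -0.2, 0, 0, 0, -1]
    - [0, 0, -0.6, 0, 0, 0, -1]
    - [0, 0, -1, 0, 0, 0, -1]
    - [0, 0, -1, 0, 0, 0, -1]

```text
time: 36.55
ee_pos: [0.4553, 0.0262, 0.2889]
tcp_rot: [-3.14, 0.006, -3.014]
contact_force: [-0.4, 0.4, 0.4]
finger_gap: 0.999
grip_force: 0.0
```

step_arm:
  moves:
    - [0, -1, 0, 0, 0, 0, -1]
    - [0, -1, 0, 0, 0, 0, -1]
    - [0, -1, 0, 0, 0, 0, -1]
    - [0, -1, 0, 0, 0, 0, -1]
    - [0, -1, 0, 0, 0, 0, -1]

```text
time: 37.17
ee_pos: [0.4657, -0.0718, 0.2856]
tcp_rot: [3.141, -0.001, -3.013]
contact_force: [0.5, -0.5, -0.7]
finger_gap: 1.0
grip_force: 0.0
```

Run:
```python
from h import *
s=status.get_state();print(s['time'],s['ee_pos'],s['tcp_rot'])
i=cams.camera_info('wrist');w=snap('wrist','w7.png');np.savez('w7.npz',K=i['intrinsics'],R=i['R'],t=i['t'])
u=w2px('wrist',[[.442,-.141,.006],[.455,.0255,.006]]).round().astype(int);print(u)
f=lambda x,y:cv2.resize(cv2.convertScaleAbs(w[max(y-65,0):y+65,x-65:x+65],alpha=1.2),(400,400),interpolation=cv2.INTER_CUBIC)
g=lambda x,y:cv2.resize(w[y-75:y+55,x-65:x+65],(400,400),interpolation=cv2.INTER_CUBIC)
cv2.imwrite('pics/c9.png',np.hstack([f(*u[0]),f(*u[1])]))
```

```text
37.175 [ 0.46568012 -0.07183706  0.28563022] [ 3.14085633e+00 -1.16046034e-03 -3.01270149e+00]
[[252 174]
 [416 208]]
```

View pics/c9.png

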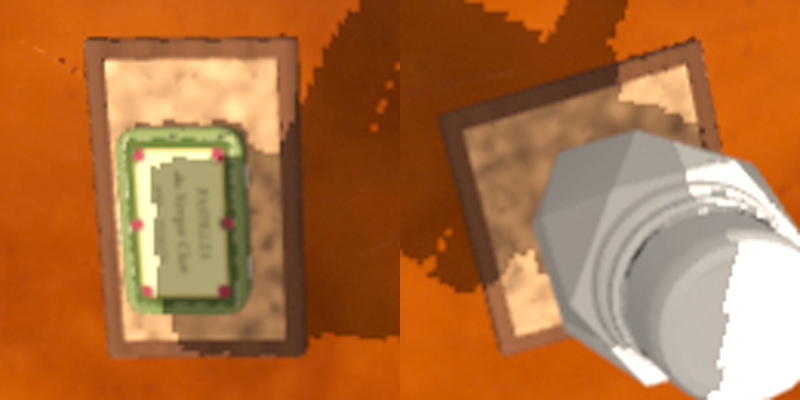

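Run:
```python
from h import *
d=np.load('w7.npz');inf={'intrinsics':d['K'],'R':d['R'],'t':d['t'],'k1':-0.02558715720187825}
Q=lambda p,o:(np.array(p,float)+.5)/(400/130)-.5+np.array(o)
p=px2w('',Q([(85,38),(298,37),(303,352),(110,355)],(187,109)),.006,inf)
t=px2w('',Q([(117,127),(243,127),(248,313),(128,314)],(187,109)),.024,inf)
for w in(p,t): print(w.mean(0),np.linalg.norm(w-np.roll(w,-1,0),axis=1),[np.degrees(np.arctan2(*(w[i]-w[j])[1::-1])) for i,j in((3,0),(2,1))])
print('sq',px2w('',Q([(40,112),(299,40),(103,354)],(351,143)),.006,inf))
print('cap', px2w('',Q([(325,310)],(351,143)),.126,inf))
```

```text
[ 0.44200172 -0.14155255  0.006     ] [0.0654239  0.09987645 0.06417359 0.10075796] [np.float64(7.525368966164233), np.float64(6.80503154274449)]
[ 0.44614631 -0.14271264  0.024     ] [0.0375671  0.05669404 0.0375134  0.05706743] [np.float64(6.691510328338291), np.float64(6.631718460066484)]
sq [[ 0.43261584 -0.03145847  0.006     ]
 [ 0.39954614  0.04595994  0.006     ]
 [ 0.51129575  0.00344378  0.006     ]]
cap [[0.45319807 0.02280816 0.126     ]]
```

step_arm:
  moves:
    - [0.286, -0.676, 0, 0, 0, 0, -1]
    - [0.286, -0.676, 0, 0, 0, 0, -1]
    - [0.286, -0.676, 0.5, 0, 0, 0, -1]
    - [0.286, -0.676, 1, 0, 0, 0, -1]
    - [0.286, -0.676, 1, 0, 0, 0, -1]
    - [0.286, -0.676, 1, 0, 0, 0, -1]
  squeeze: 12

```text
time: 37.98
ee_pos: [0.4472, -0.1433, 0.1873]
tcp_rot: [-3.141, 0.001, -3.013]
contact_force: [0.6, -0.7, 0.8]
finger_gap: 0.997
grip_force: 0.0
```

step_arm:
  moves:
    - [0, 0, 0.5, 0, 0, 0, -1]
    - [0, 0, 0.8, 0, 0, 0, -1]
    - [0, 0, 0.94, 0, 0, 0, -1]
    - [0, 0, 0.94, 0, 0, 0, -1]

```text
time: 38.48
ee_pos: [0.4472, -0.1438, 0.0928]
tcp_rot: [-3.141, 0.001, -3.014]
contact_force: [0.4, -0.7, 1.2]
finger_gap: 1.0
grip_force: 0.0
```

step_arm:
  moves:
    - [0, 0, 0.025, 0, 0, 0, -1]
    - [0, 0, 0.025, 0, 0, 0, 1]
    - [0, 0, 0.025, 0, 0, 0, 1]
    - [0, 0, 0.025, 0, 0, 0, 1]
    - [0, 0, 0.025, 0, 0, 0, 1]
    - [0, 0, 0.025, 0, 0, 0, 1]
    - [0, 0, 0.025, 0, 0, 0, 1]
    - [0, 0, 0.025, 0, 0, 0, 1]
    - [0, 0, 0.025, 0, 0, 0, 1]
    - [0, 0, -0.06, 0, 0, 0, 1]
    - [0.043, 0.022, -0.06, 0, 0, 0, 1]
    - [0.043, 0.022, -0.06, 0, 0, 0, 1]

```text
time: 39.98
ee_pos: [0.4413, -0.1417, 0.0983]
tcp_rot: [3.141, -0.0, -3.014]
contact_force: [0.3, -1.3, -1.2]
finger_gap: 0.428
grip_force: 12.0
```

step_arm:
  moves:
    - [0, 0, 0, 0, 0, 0, 1]
    - [0, 0, 0.05, 0, 0, 0, 1]
    - [0, 0, 0.08, 0, 0, 0, 1]
    - [0, 0, 0.08, 0, 0, 0, 1]
    - [0, 0, 0.08, 0, 0, 0, 0]
    - [0, 0, 0.08, 0, 0, 0, -1]
    - [0, 0, 0.08, 0, 0, 0, -1]
    - [0, 0, 0.08, 0, 0, 0, -1]
    - [0, 0, -0.2, 0, 0, 0, -1]
    - [0, 0, -0.9, 0, 0, 0, -1]
    - [0, 0, -0.9, 0, 0, 0, -1]
    - [0, 0, -0.9, 0, 0, 0, -1]

```text
time: 41.48
ee_pos: [0.4421, -0.142, 0.1886]
tcp_rot: [-3.141, 0.001, -3.014]
contact_force: [-0.7, 0.1, 0.3]
finger_gap: 1.001
grip_force: 0.0
```

step_arm:
  moves:
    - [0, 0, -1, 0, 0, 0, -1]
    - [0, 0, -1, 0, 0, 0, -1]
    - [0, 0, -1, 0, 0, 0, -1]

```text
time: 41.85
ee_pos: [0.4429, -0.1424, 0.2891]
tcp_rot: [-3.14, 0.002, -3.014]
contact_force: [0.5, -0.3, 0.2]
finger_gap: 1.003
grip_force: 0.0
```

step_arm:
  moves:
    - [0, -1, 0, 0, 0, 0, -1]
    - [0, -1, 0, 0, 0, 0, -1]
    - [0, -1, 0, 0, 0, 0, -1]

```text
time: 42.22
ee_pos: [0.4542, -0.2429, 0.2853]
tcp_rot: [3.14, -0.003, -3.016]
contact_force: [-0.0, 0.1, -1.3]
finger_gap: 0.998
grip_force: 0.0
```

step_arm:
  moves:
    - [0, -1, 0, 0, 0, 0, -1]
    - [0, -1, 0, 0, 0, 0, -1]
    - [0, -1, 0, 0, 0, 0, -1]
    - [0, -1, 0, 0, 0, 0, -1]
    - [0, -1, 0, 0, 0, 0, -1]

```text
time: 42.85
ee_pos: [0.467, -0.3384, 0.2874]
tcp_rot: [3.14, -0.001, -3.013]
contact_force: [0.2, 1.0, 0.8]
finger_gap: 1.0
grip_force: 0.0
```

Run:
```python
from h import *
s=status.get_state();print(s['time'],s['ee_pos'],s['contact_force'])
t=snap('top','top4.png')
cv2.imwrite('pics/c10.png',cv2.resize(t[160:310,185:425],(800,500),interpolation=cv2.INTER_CUBIC))
```

```text
42.85 [ 0.46701952 -0.33841157  0.28743793] [0.15190149 0.99118823 0.804732  ]
```

View pics/c10.png

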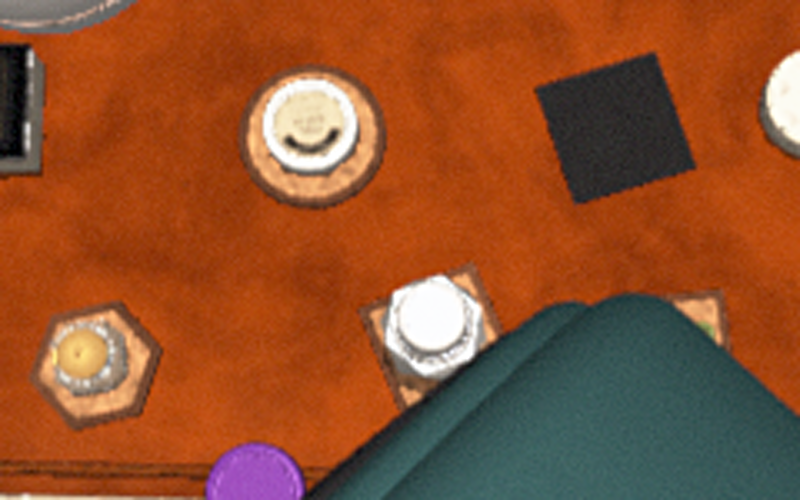

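Run:
```python
from h import *
i=cams.camera_info('wrist');w=snap('wrist','w8.png')
u=w2px('wrist',[[.442,-.1413,.006],[.442,-.1413,.024]]);print(u)
x,y=u[0].round().astype(int)
cv2.imwrite('pics/c11.png',cv2.resize(w[y-60:y+60,x-80:x+80],(800,600),interpolation=cv2.INTER_CUBIC));print(x-80,y-60)
inf=cams.camera_info('top');Q=lambda p:(np.array(p,float)+.5)/(10/3)-.5+np.array((185,160))
print('tin',px2w('',Q([(310,124)]),.027,inf),'rpad',px2w('',Q([(313,137)]),.006,inf),'cap',px2w('',Q([(433,314)]),.126,inf),'lid',px2w('',Q([(80,352)]),.047,inf))
```

```text
[[513.95846096 206.29392737]
 [523.33429466 210.28978616]]
434 146
tin [[0.59952168 0.11837962 0.027     ]] rpad [[0.59609422 0.11806746 0.006     ]] cap [[0.45549369 0.02921283 0.126     ]] lid [[0.43660293 0.25885561 0.047     ]]
```

View pics/c11.png

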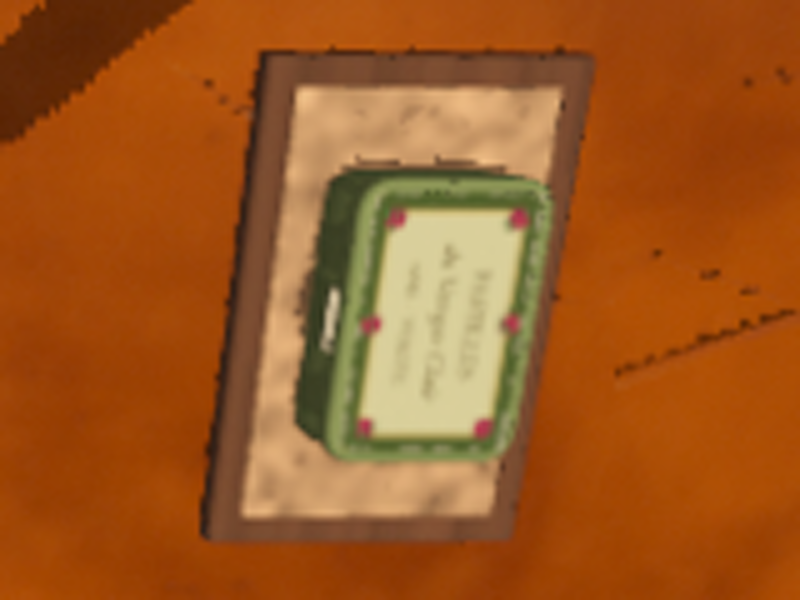

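All four items are within a few millimetres of their pad centres. The oblong tin's top centre is at about (443,320) in the crop, against (447,321) expected.

```bash
python3 -c "
from cell import workorder
print(workorder.sign_off())"
```

```text
the job is handed in; nothing more can be done
None
```

All four items now stand upright within about 4 mm of the middle of their own pads by my measurements, with the oblong tin lengthways and the tub and purple tin untouched; I handed the job in at about 43 s of robot time.

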